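# Shut and lock the access cover of a probe interface box

### The job

The access cover of the low grey interface box on the surface plate stands ajar. Press the cover down until it is fully shut, then put your fingertips in the slot of each of its two quarter-turn fasteners and turn both clockwise to the stop, so that the cover is locked. Do not open the cover any further, leave the things standing around the box where they are, and finish clear of everything.

Things in the scene. Friction and masses are not known exactly. Their poses are not given: they have to be found in the camera images.
- housing: Grey sheet-metal interface box on four feet, fixed to the surface plate, 180 (x) x 270 (y) x 62 mm high without its cover; the shut cover adds 6 mm, so its top face is 68 mm above the plate. Origin: centre of the underside. x points from the near face (connectors) to the hinge side, y to the left, z up.
- cover (a joint): Opening angle of the aluminium cover plate (180 x 270 x 6 mm), hinged along the box's upper far edge (90 mm from the box's centre towards its +x, 62 mm above the plate). 0 rad = shut, grows as the near edge rises; starts between 0.25 and 0.55. The hinge is stiff: the cover stays where it is left, and pressing the near edge down takes about 3 to 5 N.
- cover_press (a point): Point in the middle of the cover's top face, 12 mm in from its near edge, in the clear between and in front of the two fastener collars (36 mm apart); 168 mm from the hinge line. It moves with the cover: on an open cover the near edge lies up to 27 mm closer to the hinge than when shut. x, y, z as the box's when the cover is shut.
- fastener_left (a joint): Turn of the left (+y) fastener: 0 rad = unlocked, slot parallel to the box's y; grows clockwise seen from above; stop at 1.57 = locked, slot parallel to the box's x, its cam then under the box's rim. Starts between 0 and 0.3. Friction about 0.06 N m; it stays where it is left. With the cam turned in, the open cover cannot be shut.
- fastener_right (a joint): The same for the right (-y) fastener.
- slot_left (a point): Centre of the left fastener's slot floor, on its turning axis (z, up when the cover is shut). With the cover shut it is 25 mm from the box's centre towards the near face (-x), 68 mm to the left (+y), 71 mm above the plate. The slot, 36 mm wide, 14 mm deep, 80 mm long at its walls, crosses the whole dark disc (88 mm wide) along this point's own y axis, which turns with the disc.
- slot_right (a point): The same for the right fastener, 68 mm to the right (-y) of the box's centre. Each disc lies flush in a fixed steel collar: inside diameter 90, outside 100 mm, its top 17 mm above the cover's top face.
- white_jar: White screw-top jar, 48 mm wide, 62 mm high, a bystander beside the box. Origin: centre of the underside.
- cylinder_square: Upright ground steel cylinder with a black cap, 38 mm wide, 80 mm high, a bystander. Origin: centre of the underside.
- parts_dish: Round steel dish, 66 mm wide, 15 mm high, a bystander. Origin: centre of the underside.
- block_123: Drilled steel set-up block 50 x 50 x 25 mm, a bystander. Origin: centre of the underside.
- loupe: Black stand magnifier, 33 mm wide, 36 mm high, a bystander. Origin: centre of the underside.
- indenter_case: Small plastic case 37 x 56 x 23 mm, a bystander. Origin: centre of the underside.
- part_flange: Turned steel flange, 64 mm wide, 26 mm high, a bystander. Origin: centre of the underside.

How it is judged:
By the outcome, as a careful person would: the job done as asked, in the order asked, and still so for the second after the job is handed in, with the robot touching nothing.
It also fails if it takes over 67 s, if anything falls off the work surface, if the arm or the gripper's body presses on something with over 40 N, if the wrist force passes 120 N, or if a joint passes its speed limit or range.

### The arm

A 6-joint arm with a two-finger parallel gripper is mounted at the origin on a cart in front of the work surface, level with it; the furniture and walls round the work are solid. World frame = base frame: x ahead of the robot, y to its left, z up, the work surface at z = 0. Lengths are in m, angles in degrees, forces in N, time in s.
With the tool pointing down it reaches from about 0.3 to 0.75 m from the base axis. Payload 8.5 kg.
Tool frame: the origin (TCP) lies on the centre line of the jaws, within the pads' length; the fingertips stand tips_ahead ahead of it and the grasp point (between the pads) lies 3 mm ahead of it (tips_ahead is the distance from the TCP to the fingertips, in m); z points along the fingers, y is the line along which they close (so a half turn about z gives the same grasp; the last joint's range is limited). The gripper opens to 85 mm and grips with 20 to 120 N. Pads are 22 mm wide; open, the fingers measure 114 mm over their backs; the gripper's body (76 mm by 85 mm) begins 54 mm behind the grasp point. The pads swing forward as they close: fully open they stand 13 mm farther back than shut.
Start: joints at [-81.033, 21.807, 74.336, -0, 83.858, -12.336], TCP at [0.2, -0.512, 0.253] pointing down, gripper open.
Joint ranges: [-178.18, 178.18], [-50.72, 133.34], [12.68, 142.11], [-81.47, 261.47], [9.98, 163.14], [-165.26, 165.26]. Speed limits (degrees/s): [136.94, 136.94, 180, 180, 180, 180].

### API

Orientations are given as a 3x3 rotation matrix whose columns are the frame's x, y, z axes.
In Python, from rig import observe, get_image, close_job, tips_ahead gives the robot as it stands.
- The arm moves only by the shell command python3 -m creep 'ROWS' [FORCE]. ROWS is one flat JSON list of numbers that holds 1 to 10 rows one after another, with no inner brackets; each row has 5 numbers: dx, dy, dz in shares of the most that a row can go, 1 being 50 mm, then a turn about the tool's z in units of 2 degrees, then the finger opening in m; each row shifts and turns the commanded pose from where the row before left it, along the tool's axes as they then stand; what a row does not reach is not made up. A row lasts 1/10 s, in which the tool goes at most 0.05 m and 8.59 degrees, less where a joint would pass 70% of its speed; a pose out of reach is approached as far as the arm can. The fingers move at their own pace and stop on an object; FORCE is the grip in N (left out, the last holds). Time passes only in rows, so rows that do not move let the fingers close. It prints the time, the measured TCP pose, the force, the opening and the grip force at its end. Input that does not fit is refused with a message, and nothing moves.
- observe(): the state, without advancing time (a new reading comes with each control period).
- get_image(name): name is "scene" or "top" or "wrist"; returns a dict with "pixels" (480x640x3 uint8, red, green, blue), "depth" (480x640 float32, m along the optical axis (not along the pixel's ray), 0 where there is no reading), "K" (3x3 intrinsics, pixels), "extrinsics" (4x4, takes a point from world to camera coordinates). Camera axes: x right, y down, z forward; pixel columns grow to the right and rows downward; lengths in m; the calibration is good to about 2 mm. The wrist camera is an equidistant fisheye: a pixel r from the principal point sees the ray r / f radians off the axis. A picture is of the moment at which its call begins.
- close_job(): hands the job in; it is judged then, once.
The state is a dict: "time_s": time; "q": joint angles; "qvel": joint speeds; "joint_efforts": joint torques, N m; "position": TCP position; "tool_rot": TCP orientation; "ft_force": force on the tool from outside, world axes, zero at the start; "wrist_torque": the same for the moment, N m; "grip_width": finger opening in m; "gripper_force": force on a finger pad.
Only numpy, scipy, OpenCV 4.12 (cv2) and the standard library are available. Lean on these libraries where they do the work, as an engineer would, in place of code of your own. Each camera call takes 0.05 s, during which the arm holds its last target. There are 200 camera calls.

## Working session

There is one attempt and no reset: what is moved stays moved. The work goes in short steps, Python scripts to look and compute and a shell command to move; the robot and the scene stay as the last step left them, time stands still between calls to the robot, and variables do not carry over. Pictures are saved under pics/ and viewed, at most 10 in all, crops included, and the job is handed in when it is done.

```bash
mkdir -p pics; python3 - <<'E'
from rig import *
import cv2,numpy as np
print(tips_ahead if not callable(tips_ahead) else (tips_ahead(),))
s=observe();print(s['tool_rot'],s['position'],s['grip_width'],s['time_s'])
for n in("scene","top"):
    d=get_image(n);np.savez(f"pics/{n}0.npz",**d);cv2.imwrite(f"pics/{n}0.png",d['pixels'][:,:,::-1]);print(n,d['K'],d['extrinsics'])
E
```

```text
0.022
[[ 9.31686836e-01  3.63262399e-01 -2.61200417e-04]
 [ 3.63262388e-01 -9.31685778e-01  1.43147461e-03]
 [ 2.76644186e-04 -1.42857033e-03 -9.99998941e-01]] [ 0.19973473 -0.51215736  0.25272025] 0.08519675847630487 0.0
scene [[537.9855857    0.         327.38429821]
 [  0.         537.9855857  232.82032929]
 [  0.           0.           1.        ]] [[-7.68213164e-01 -6.40193763e-01 -6.92929842e-04  4.08170173e-01]
 [-4.82221710e-01  5.79362721e-01 -6.57115713e-01  2.65496418e-01]
 [ 4.21082839e-01 -5.04470795e-01 -7.53789400e-01  1.28494053e+00]
 [ 0.00000000e+00  0.00000000e+00  0.00000000e+00  1.00000000e+00]]
top [[555.51668552   0.         310.5314921 ]
 [  0.         555.51668552 235.1724211 ]
 [  0.           0.           1.        ]] [[-0.00987455 -0.99993815  0.00511837  0.0485908 ]
 [-0.98276929  0.00875995 -0.18462878  0.49867239]
 [ 0.18457252 -0.0068533  -0.982795    1.19024665]
 [ 0.          0.          0.          1.        ]]
```

View pics/top0.png

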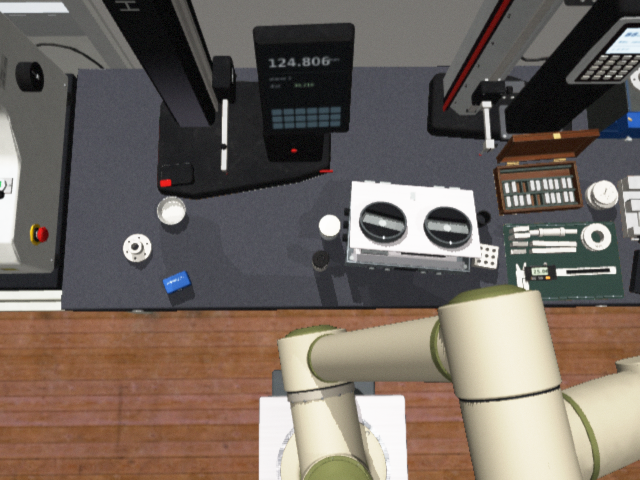

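View pics/scene0.png

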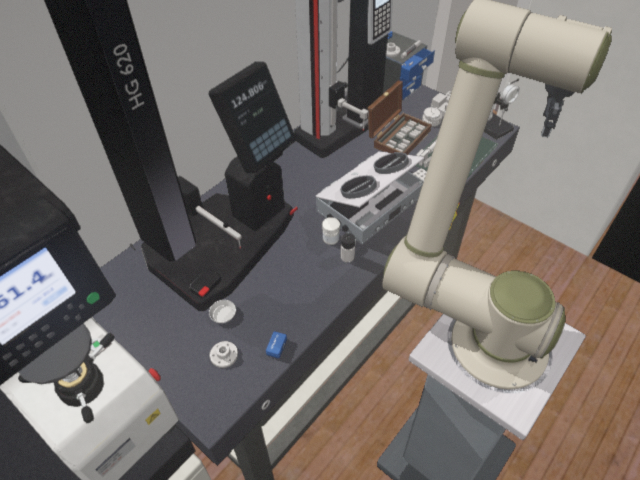

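The top view shows the box at about (413,225), with the cover's discs at (383,223) and (448,228). The jar (330,226) and cylinder (320,260) stand to its left, and the loupe (484,217) and block (487,257) to its right. Next I'll measure the cover plane and discs from depth.

```bash
cat > h.py <<'E'
import cv2,numpy as np
def cloud(d):
    K=d['K'];E=d['extrinsics'];D=d['depth'].astype(float)
    v,u=np.mgrid[:480,:640]
    P=np.stack([(u-K[0,2])/K[0,0]*D,(v-K[1,2])/K[1,1]*D,D],-1)
    return (P-E[:3,3])@E[:3,:3]
def cover(d,roi=(170,280,335,500)):
    W=cloud(d);a,b,c,e=roi
    img=d['pixels'].astype(int);m=np.zeros((480,640),np.uint8)
    sub=img[a:b,c:e];m[a:b,c:e]=((sub.min(-1)>165)&(W[a:b,c:e,2]>.05))*255
    n,l,st,_=cv2.connectedComponentsWithStats(m);k=1+np.argmax(st[1:,4]);m=l==k
    P=W[m]
    for _ in range(6):
        c0=P.mean(0);n=np.linalg.svd(P-c0,full_matrices=False)[2][2];n*=np.sign(n[2])
        r=(W[m]-c0)@n;P=W[m][abs(r)<.004]
    return W,m,P,c0,n
E
python3 - <<'E'
from h import *
d=np.load('pics/top0.npz');W,m,P,c0,n=cover(d)
print(len(P),m.sum(),c0,n,'tilt',np.degrees(np.arccos(n[2])),'dir',np.degrees(np.arctan2(n[1],n[0])),'res',np.std((P-c0)@n))
# hinge axis dir h = n x z ; 
ex=np.array([-n[0],-n[1],0]);ex/=np.linalg.norm(ex)
# minAreaRect in-plane
y=np.cross(n,[0,0,1]);y/=np.linalg.norm(y);x=np.cross(y,n)
q=np.c_[(P-c0)@x,(P-c0)@y].astype(np.float32)
R=cv2.minAreaRect(q);B=cv2.boxPoints(R);print(R);print(np.round([c0+p[0]*x+p[1]*y for p in B],4))
im=d['pixels'][160:290,320:520,::-1];cv2.imwrite('pics/crop0.png',cv2.resize(im,None,fx=4,fy=4,interpolation=cv2.INTER_CUBIC))
for p in [(330,226),(320,254),(484,217),(487,257)]:print(p,W[p[1],p[0]])
E
```

```text
5001 5226 [ 0.53058242 -0.17437761  0.1027939 ] [ 0.43227846 -0.03863421  0.90091217] tilt 25.72177250334216 dir -5.107151921315596 res 0.0016813758289754138
((0.00397886335849762, 0.0017975419759750366), (0.18910127878189087, 0.27035704255104065), 0.16833993792533875)
[[ 0.6    -0.3178  0.0633]
 [ 0.6234 -0.0485  0.0637]
 [ 0.4537 -0.0339  0.1457]
 [ 0.4303 -0.3032  0.1454]]
(330, 226) [0.51667558 0.00082384 0.06041137]
(320, 254) [0.45211136 0.02406875 0.07533449]
(484, 217) [ 0.54603187 -0.35898206  0.00561783]
(487, 257) [ 0.45137287 -0.35729868  0.01239442]
```

View pics/crop0.png

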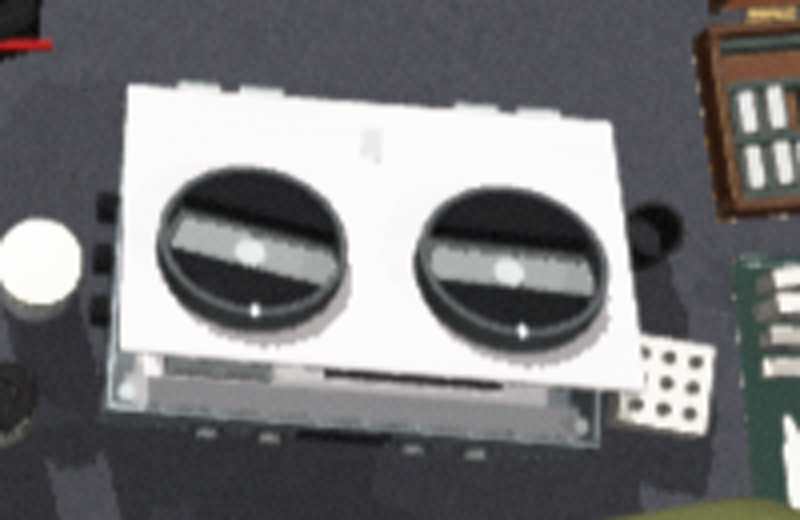

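```bash
python3 - <<'E'
from h import *
d=np.load('pics/top0.npz');W,m,P,c0,n=cover(d)
img=d['pixels'].astype(int)
# hinge dir from left/right/far edges: fit far edge line by columns 360..470 (exclude knuckles via RANSAC/huber)
pts=[]
for u in range(358,472,2):
    v=np.where(m[:,u])[0].min();pts.append(W[v+1,u])
pts=np.array(pts);L=cv2.fitLine(pts[:,:2].astype(np.float32),cv2.DIST_HUBER,0,.001,.001).ravel();print('far yaw',np.degrees(np.arctan2(L[1],L[0])))
y=np.cross([0,0,1],[n[0],n[1],0]);y/=np.linalg.norm(y);x=np.cross(y,n)
def edge(side):
    e=[]
    for v in range(186,242,2):
        c=np.where(m[v])[0];u=c.min()+1 if side<0 else c.max()-1;e.append(W[v,u])
    return np.array(e)
l,r=edge(-1),edge(1)
for e in(l,r):
    L=cv2.fitLine(e[:,:2].astype(np.float32),cv2.DIST_HUBER,0,.001,.001).ravel();print('side yaw',np.degrees(np.arctan2(L[1],L[0])),np.median((e-c0)@y))
print('y axis',y,'x',x)
# hinge point on bottom plane at z=.062 along y-mid
mid=(np.median((l-c0)@y)+np.median((r-c0)@y))/2
b=c0+mid*y-.006*n; H=b+x*((.062-b[2])/x[2]);print('hinge mid',H)
for s in(.168,):print('press now',H-x*s+.006*n)
xh=np.array([n[0],n[1],0]);xh/=np.linalg.norm(xh)
print('box centre',H-xh*.09,'press shut',H-xh*.168+[0,0,.006])
for p in[(382,222),(447,228)]:
    q=W[p[1],p[0]]-H;print('slot',W[p[1],p[0]],q@x,q@y,q@n)
E
```

```text
far yaw 85.054665
side yaw -5.294476 0.1308355851846973
side yaw -4.7657084 -0.13275282511121037
y axis [ 0.08901863  0.99602996 -0.        ] x [ 0.89733551 -0.08019796 -0.43400146]
hinge mid [ 0.60107204 -0.18163995  0.062     ]
press now [ 0.45291335 -0.16839849  0.14031772]
box centre [ 0.51142935 -0.17362827  0.062     ] press shut [ 0.43373901 -0.16668482  0.068     ]
slot [ 0.51276249 -0.10650452  0.11684922] -0.10907364992336294 0.0669759428864253 0.008337216732640537
slot [ 0.49776284 -0.24179492  0.12134443] -0.113634282774279 -0.06911260026467274 0.011129812144985306
```

The rows are not in the units I measure in: shifts go in shares of 50 mm and turns go in units of 2 degrees. I convert before sending: 0.0363 m is 0.726, -0.0228 m is -0.456.

```bash
python3 -m creep '[0.726,-0.456,0,0,0,0.726,-0.456,0,0,0,0.726,-0.456,0,0,0,0.726,-0.456,0,0,0,0.726,-0.456,0,0,0,0.726,-0.456,0,0,0,0.726,-0.456,0,0,0,0.726,-0.456,0,0,0,0.726,-0.456,0,0,0,0.726,-0.456,0,0,0]' 40
python3 -m creep '[0,0,0,-4.25,0,0,0,0,-4.25,0,0,0,0,-4.25,0,0,0,0,-4.25,0,0,0,0,-4.25,0,0,0,0,-4.25,0,0,0,0,-4.25,0,0,0,0,-4.25,0,0,0,0,-4.25,0,0,0,0,-4.25,0]'
python3 -m creep '[0,0,0,-4.25,0,0,0,0,-4.25,0,0,0,0,-4.25,0,0,0,0,-4.25,0,0,0,0,-4.25,0,0,0,0,-4.25,0,0,0,0,-4.25,0,0,0,0,-4.25,0,0,0,0,0,0]'
cat >> h.py <<'E'
def st(target=None):
    from rig import observe
    s=observe();R=np.array(s['tool_rot']);p=np.array(s['position'])
    print('t',round(s['time_s'],2),'p',p.round(4),'ang',np.degrees(np.arctan2(R[1,0],R[0,0])).round(1),'zaxis',R[:,2].round(3),'q6',np.round(s['q'][5],1),'F',np.round(s['ft_force'],1),'M',np.round(s['wrist_torque'],2),'w',round(s['grip_width'],4))
    if target is not None: print('tool delta',(R.T@(np.array(target)-p)).round(4))
E
python3 -c "from h import st;st([.455,-.168,.185])"
```

```text
time_s: 1.1
position: [0.4558, -0.1664, 0.2532]
tool_rot: [[0.932, 0.363, -0.0], [0.363, -0.932, 0.0], [-0.0, -0.0, -1.0]]
ft_force: [0.5, -0.6, -0.7]
grip_width: 0.0001
gripper_force: 0.0
time_s: 2.1
position: [0.455, -0.168, 0.253]
tool_rot: [[-0.287, 0.958, -0.001], [0.958, 0.287, 0.0], [0.001, -0.0, -1.0]]
ft_force: [-0.3, -1.0, -0.1]
grip_width: 0.0
gripper_force: 0.0
time_s: 3.0
position: [0.455, -0.168, 0.253]
tool_rot: [[-0.995, 0.098, -0.001], [0.098, 0.995, 0.0], [0.001, 0.0, -1.0]]
ft_force: [0.2, -0.1, 0.8]
grip_width: 0.0003
gripper_force: 0.0
t 3.0 p [ 0.455 -0.168  0.253] ang 174.4 zaxis [-0.001  0.    -1.   ] q6 -118.7 F [ 0.2 -0.1  0.8] M [-0.    0.   -0.05] w 0.0003
tool delta [ 0.    -0.     0.068]
```

In the tool's units: 0.02 m is 0.4, 0.012 m is 0.24.

```bash
python3 -m creep '[-0.05,0,0.4,0,0,-0.05,0,0.4,0,0,-0.05,0,0.4,0,0,-0.05,0,0.24,0,0,0,0,0.12,0,0,0,0,0.08,0,0,0,0,0.06,0,0]'; python3 -c "from h import st;st()"
```

```text
time_s: 3.7
position: [0.4653, -0.1692, 0.1686]
tool_rot: [[-0.995, 0.1, 0.001], [0.1, 0.995, -0.0], [-0.001, -0.0, -1.0]]
ft_force: [0.3, 0.1, -0.1]
grip_width: 0.0001
gripper_force: 0.0
t 3.7 p [ 0.4653 -0.1692  0.1686] ang 174.3 zaxis [ 0.001 -0.    -1.   ] q6 -118.0 F [ 0.3  0.1 -0.1] M [ 0.02  0.   -0.06] w 0.0001
```

In the tool's units: 0.006 m is 0.12, 0.001 m is 0.02.

```bash
python3 -m creep '[0.02,0,0.12,0,0,0.02,0,0.12,0,0,0.02,0,0.12,0,0,0.02,0,0.12,0,0,0.02,0,0.12,0,0]'; python3 -c "from h import st;st()"; python3 - <<'E'
from rig import *;from h import *
d=get_image('scene');cv2.imwrite('pics/s1.png',cv2.resize(d['pixels'][130:290,290:490,::-1],None,fx=4,fy=3.75))
E
```

```text
time_s: 4.2
position: [0.46, -0.1686, 0.1379]
tool_rot: [[-0.995, 0.099, -0.0], [0.099, 0.995, -0.0], [0.0, -0.0, -1.0]]
ft_force: [-1.4, -0.5, 3.4]
grip_width: -0.0003
gripper_force: 1.2
t 4.2 p [ 0.46   -0.1686  0.1379] ang 174.3 zaxis [-0. -0. -1.] q6 -118.3 F [-1.4 -0.5  3.4] M [-0.04  0.16 -0.02] w -0.0003
```

View pics/s1.png

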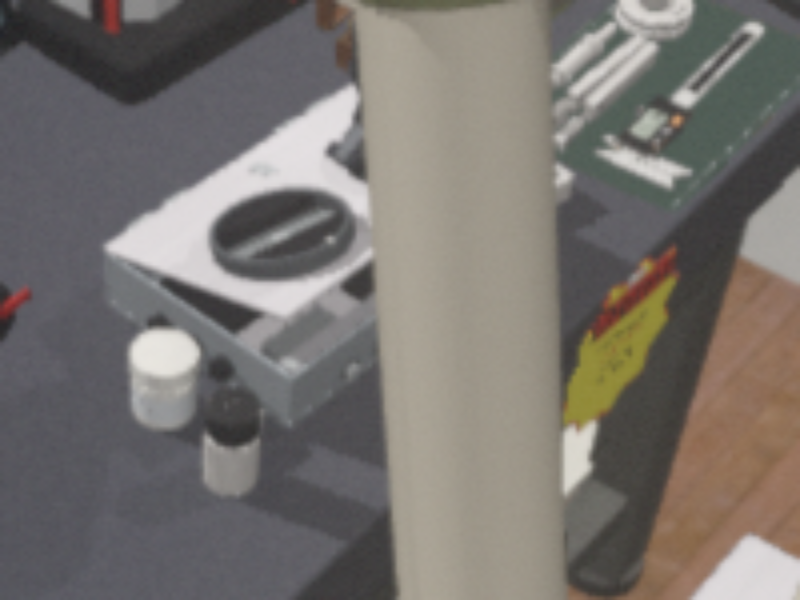

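The crop shows the cover still ajar, with the gripper (partly hidden by the arm) pressing on it at 3.4 N. The jar at (165,375) and cylinder (232,440) haven't moved. I'll keep pressing.

```bash
python3 -m creep '[0.02,0,0.12,0,0,0.02,0,0.12,0,0,0.02,0,0.12,0,0,0.02,0,0.12,0,0,0.02,0,0.12,0,0,0.02,0,0.12,0,0,0.02,0,0.1,0,0]'; python3 -c "from h import st;st()"; python3 -m creep '[0,0,0.06,0,0,0,0,0.04,0,0,0,0,0.02,0,0]'; python3 -c "from h import st;st()"
```

```text
time_s: 4.95
position: [0.4535, -0.168, 0.0969]
tool_rot: [[-0.995, 0.099, 0.001], [0.099, 0.995, -0.0], [-0.001, -0.0, -1.0]]
ft_force: [1.3, 0.3, 2.0]
grip_width: 0.0001
gripper_force: 1.0
t 4.95 p [ 0.4535 -0.168   0.0969] ang 174.3 zaxis [ 0.001 -0.    -1.   ] q6 -118.7 F [1.3 0.3 2. ] M [ 0.06 -0.26  0.05] w 0.0001
time_s: 5.25
position: [0.4531, -0.1679, 0.0912]
tool_rot: [[-0.995, 0.099, -0.0], [0.099, 0.995, 0.0], [0.0, 0.0, -1.0]]
ft_force: [-1.1, -0.2, 2.1]
grip_width: -0.0002
gripper_force: 1.0
t 5.25 p [ 0.4531 -0.1679  0.0912] ang 174.3 zaxis [-0.  0. -1.] q6 -118.7 F [-1.1 -0.2  2.1] M [-0.03  0.18 -0.01] w -0.0002
```

```bash
python3 -m creep '[0,0,0.02,0,0,0,0,0.02,0,0]'; python3 -m creep '[0,0,0.02,0,0,0,0,0,0,0]';python3 -m creep '[0,0,0.02,0,0,0,0,0,0,0]'; python3 -c "from h import st;st()"
```

```text
time_s: 5.45
position: [0.4531, -0.168, 0.0899]
tool_rot: [[-0.995, 0.099, -0.0], [0.099, 0.995, -0.0], [-0.0, -0.0, -1.0]]
ft_force: [-5.6, 1.9, 20.0]
grip_width: 0.0002
gripper_force: 9.7
time_s: 5.65
position: [0.4531, -0.1679, 0.0899]
tool_rot: [[-0.995, 0.099, 0.001], [0.099, 0.995, -0.001], [-0.001, -0.001, -1.0]]
ft_force: [-6.4, 2.5, 20.6]
grip_width: 0.0001
gripper_force: 10.5
time_s: 5.85
position: [0.4531, -0.1679, 0.0898]
tool_rot: [[-0.995, 0.099, 0.001], [0.099, 0.995, -0.001], [-0.001, -0.001, -1.0]]
ft_force: [-9.6, 3.2, 32.8]
grip_width: -0.0001
gripper_force: 16.1
t 5.85 p [ 0.4531 -0.1679  0.0898] ang 174.3 zaxis [ 0.001 -0.001 -1.   ] q6 -118.7 F [-9.6  3.2 32.8] M [ 0.6   1.71 -0.02] w -0.0001
```

The force jumped to 33 N with the tips at 68 mm, so the cover is shut. I'll back off and measure the slots.

In the tool's units: -0.04 m is -0.8, 0.04 m is 0.8.

```bash
python3 -m creep '[0,0,-0.1,0,0,0,0,-0.4,0,0,0,0,-0.8,0,0.046,0.4,0,-0.8,0,0.046,0.8,0,-0.6,0,0.046,0.8,0,0,0,0.046,0.6,0,0,0,0.046,0,0,0,0,0.046]'; python3 - <<'E'
from rig import *;from h import *
st()
d=get_image('top');np.savez('pics/top1.npz',**d)
W,m,P,c0,n=cover(d);print(c0,n,'tilt',np.degrees(np.arccos(n[2])))
cv2.imwrite('pics/t1.png',cv2.resize(d['pixels'][160:290,320:520,::-1],None,fx=4,fy=4,interpolation=cv2.INTER_CUBIC))
E
```

```text
time_s: 6.65
position: [0.3214, -0.154, 0.2225]
tool_rot: [[-0.995, 0.101, -0.0], [0.101, 0.995, 0.0], [0.0, 0.0, -1.0]]
ft_force: [0.5, 0.1, 0.2]
grip_width: 0.0459
gripper_force: 0.0
t 6.65 p [ 0.3214 -0.154   0.2225] ang 174.2 zaxis [-0.  0. -1.] q6 -129.1 F [0.5 0.1 0.2] M [ 0.02 -0.02 -0.03] w 0.0459
[ 0.45458644 -0.15780925  0.26049297] [ 0.92553825 -0.06096995  0.37371328] tilt 68.05519216771283
```

View pics/t1.png

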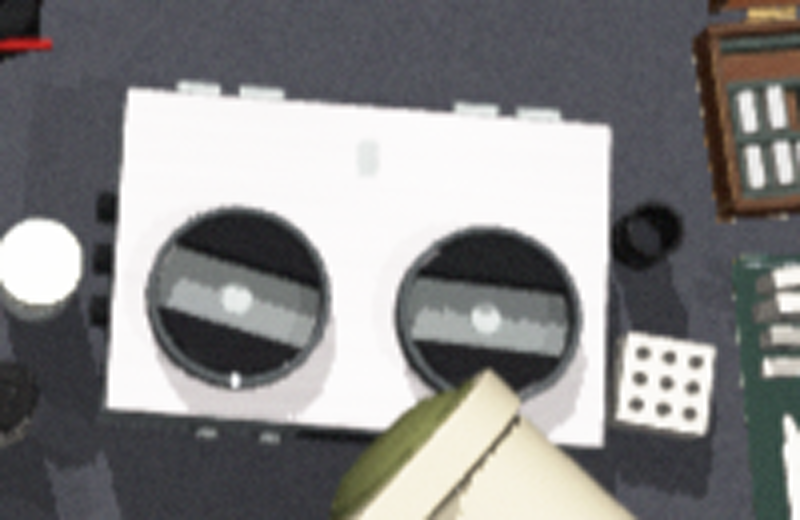

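The crop shows the cover shut. The left slot's centre dot is at (237,299) and its lower edge runs (165,307)–(305,348). The right dot is at (486,318), with its lower edge at (412,336)–(562,356).

```bash
python3 - <<'E'
from h import *
d=np.load('pics/top1.npz');K=d['K'];E=d['extrinsics'];W=cloud(d)
def ray(c,z,s=4,o=(320,160)):
    p=[(c[0]+.5)/s-.5+o[0],(c[1]+.5)/s-.5+o[1],1]
    R=E[:3,:3];C=-R.T@E[:3,3];v=R.T@np.linalg.solve(K,p);return C+v*(z-C[2])/v[2]
L=ray((237,299),.071);Rr=ray((486,318),.071);print('dots',L,Rr,np.linalg.norm(L-Rr))
dv=L-Rr;print('box y ang',np.degrees(np.arctan2(dv[1],dv[0])))
for a,b in[((165,307),(305,348)),((412,336),(562,356)),((130,90),(608,127)),((108,409),(600,445))]:
    z=.085 if a[0] in(165,412) else .068
    e=ray(a,z)-ray(b,z);print('ang',np.degrees(np.arctan2(e[1],e[0])))
c=[ray(p,.068) for p in((130,90),(608,127),(108,410),(602,446))]
print(np.round(c,4),np.mean(c,0))
# collar ellipses: outer rim top at z=.085
for cc in((239,297),(489,314)):print('collar',ray(cc,.085))
# depth plane of cover
ok=[(130,150),(130,380),(360,220),(590,140),(595,300)]
print([W[160+y//4,320+x//4,2].round(4) for x,y in ok])
w=W[234,379];print(w,W[239,441])
E
```

```text
dots [ 0.49491117 -0.10511385  0.071     ] [ 0.4831629  -0.24058884  0.071     ] 0.13598343951648625
box y ang 85.04376180039353
ang 72.82670697353792
ang 81.74920524180385
ang 84.92987512954622
ang 85.25247677829802
[[ 0.6144 -0.0498  0.068 ]
 [ 0.5909 -0.3149  0.068 ]
 [ 0.4349 -0.0336  0.068 ]
 [ 0.4128 -0.3004  0.068 ]] [ 0.51325523 -0.17466742  0.068     ]
collar [ 0.49336472 -0.10437711  0.085     ]
collar [ 0.48284153 -0.23887934  0.085     ]
[np.float64(0.0675), np.float64(0.0627), np.float64(0.067), np.float64(0.0653), np.float64(0.0664)]
[ 0.49571469 -0.1053951   0.071143  ] [ 0.48396697 -0.24105334  0.06806073]
```

In the tool's units: 0.04 m is 0.8, -0.0306 m is -0.612, 5.7 degrees is 2.85.

```bash
python3 -m creep '[0,0,0,2.85,0.042,0,0,0,2.85,0.042,-0.6,0.392,0,0,0.042,-0.6,0.392,0,0,0.042,-0.6,0.392,0,0,0.042,-0.6,0.392,0.4,0,0.042,-0.612,0.394,0.8,0,0.042,0,0,0.6,0,0.042,0,0,0,0,0.042]'; python3 -c "from h import st;st([.4943,-.1048,.093])"
```

```text
time_s: 7.6
position: [0.4935, -0.1049, 0.1315]
tool_rot: [[-0.956, 0.293, -0.007], [0.293, 0.956, 0.004], [0.008, 0.001, -1.0]]
ft_force: [0.8, -0.3, -0.1]
grip_width: 0.0422
gripper_force: 0.0
t 7.6 p [ 0.4935 -0.1049  0.1315] ang 163.0 zaxis [-0.007  0.004 -1.   ] q6 -98.5 F [ 0.8 -0.3 -0.1] M [ 0.05  0.01 -0.01] w 0.0422
tool delta [-0.001   0.0003  0.0384]
```

```bash
python3 -m creep '[0,0,0.24,0,0.042,0,0,0.2,0,0.042,0,0,0.12,0,0.042,0,0,0.08,0,0.042,0,0,0,0,0.042]'; python3 -c "from h import st;st([.4943,-.1048,.093])"; python3 -m creep '[0,0,0.04,0,0.042,0,0,0.04,0,0.042]'; python3 -c "from h import st;st()"
```

```text
time_s: 8.1
position: [0.4939, -0.1063, 0.1034]
tool_rot: [[-0.956, 0.294, -0.0], [0.294, 0.956, 0.0], [0.0, 0.0, -1.0]]
ft_force: [0.8, -0.3, 0.2]
grip_width: 0.042
gripper_force: 0.0
t 8.1 p [ 0.4939 -0.1063  0.1034] ang 162.9 zaxis [-0.  0. -1.] q6 -98.5 F [ 0.8 -0.3  0.2] M [-0.02 -0.01 -0.01] w 0.042
tool delta [0.0001 0.0016 0.0104]
time_s: 8.3
position: [0.4941, -0.1063, 0.0996]
tool_rot: [[-0.956, 0.294, 0.001], [0.294, 0.956, -0.0], [-0.001, -0.0, -1.0]]
ft_force: [0.8, 0.2, -0.4]
grip_width: 0.0422
gripper_force: 0.0
t 8.3 p [ 0.4941 -0.1063  0.0996] ang 162.9 zaxis [ 0.001 -0.    -1.   ] q6 -98.5 F [ 0.8  0.2 -0.4] M [-0.02 -0.   -0.03] w 0.0422
```

```bash
python3 -m creep '[0,0.03,0.04,0,0.042,0,0,0.04,0,0.042,0,0,0,0,0.042]'; python3 -m creep '[0,0,0.02,0,0.042,0,0,0.02,0,0.042,0,0,0,0,0.042]';python3 -m creep '[0,0,0.02,0,0.042,0,0,0,0,0.042]'; python3 -c "from h import st;st([.4943,-.1048,.093])"
```

```text
time_s: 8.6
position: [0.4943, -0.1047, 0.0951]
tool_rot: [[-0.956, 0.294, -0.0], [0.294, 0.956, 0.0], [0.0, 0.0, -1.0]]
ft_force: [-0.4, 0.5, 0.1]
grip_width: 0.0422
gripper_force: 0.0
time_s: 8.9
position: [0.4944, -0.1048, 0.0932]
tool_rot: [[-0.956, 0.294, -0.0], [0.294, 0.956, 0.0], [0.0, 0.0, -1.0]]
ft_force: [-0.6, 0.4, 0.0]
grip_width: 0.0419
gripper_force: 0.0
time_s: 9.1
position: [0.4944, -0.1048, 0.0922]
tool_rot: [[-0.956, 0.294, -0.0], [0.294, 0.956, 0.0], [0.0, 0.0, -1.0]]
ft_force: [-0.8, -0.5, 0.2]
grip_width: 0.0421
gripper_force: 0.0
t 9.1 p [ 0.4944 -0.1048  0.0922] ang 162.9 zaxis [-0.  0. -1.] q6 -98.3 F [-0.8 -0.5  0.2] M [ 0.04  0.03 -0.  ] w 0.0421
tool delta [ 0.0001 -0.     -0.0008]
```

In the tool's units: 6 degrees is 3.

```bash
python3 -m creep '[0,0,0,3,0.042,0,0,0,3,0.042,0,0,0,3,0.042,0,0,0,3,0.042,0,0,0,3,0.042]';python3 -c "from h import st;st([.4943,-.1048,.093])"; python3 -m creep '[0,0,0,3,0.042,0,0,0,3,0.042,0,0,0,3,0.042,0,0,0,3,0.042,0,0,0,3,0.042,0,0,0,3,0.042,0,0,0,3,0.042,0,0,0,3,0.042]'; python3 -c "from h import st;st([.4943,-.1048,.093])"
```

```text
time_s: 9.6
position: [0.495, -0.1052, 0.0925]
tool_rot: [[-0.678, 0.735, 0.002], [0.735, 0.678, -0.001], [-0.002, 0.001, -1.0]]
ft_force: [2.2, -0.8, -0.9]
grip_width: 0.0421
gripper_force: 1.5
t 9.6 p [ 0.495  -0.1052  0.0925] ang 132.7 zaxis [ 0.002 -0.001 -1.   ] q6 -68.1 F [ 2.2 -0.8 -0.9] M [-0.29 -0.44  0.08] w 0.0421
tool delta [ 0.0008 -0.0003 -0.0005]
time_s: 10.4
position: [0.4951, -0.1055, 0.0925]
tool_rot: [[0.093, 0.996, 0.002], [0.996, -0.093, -0.002], [-0.001, 0.002, -1.0]]
ft_force: [1.7, -2.2, -1.3]
grip_width: 0.0421
gripper_force: 1.8
t 10.4 p [ 0.4951 -0.1055  0.0925] ang 84.7 zaxis [ 0.002 -0.002 -1.   ] q6 -20.1 F [ 1.7 -2.2 -1.3] M [-0.55 -0.32  0.1 ] w 0.0421
tool delta [ 0.0007 -0.0009 -0.0005]
```

```bash
python3 -m creep '[0,0,0,2,0.042,0,0,0,2,0.042]';python3 -c "from h import st;st()"; python3 -m creep '[0,0,0,1,0.042,0,0,0,1,0.042]'; python3 -c "from h import st;st()"; python3 -m creep '[0,0,0,1,0.042,0,0,0,0,0.042]'; python3 -c "from h import st;st()"
```

```text
time_s: 10.6
position: [0.495, -0.1056, 0.0925]
tool_rot: [[0.229, 0.973, 0.002], [0.973, -0.229, -0.002], [-0.001, 0.002, -1.0]]
ft_force: [1.3, -3.4, -1.6]
grip_width: 0.042
gripper_force: 1.7
t 10.6 p [ 0.495  -0.1056  0.0925] ang 76.7 zaxis [ 0.002 -0.002 -1.   ] q6 -12.2 F [ 1.3 -3.4 -1.6] M [-0.55 -0.23  0.09] w 0.042
time_s: 10.8
position: [0.4949, -0.1055, 0.0925]
tool_rot: [[0.295, 0.955, 0.001], [0.955, -0.295, -0.001], [-0.001, 0.002, -1.0]]
ft_force: [1.8, -3.0, -0.5]
grip_width: 0.0416
gripper_force: 1.7
t 10.8 p [ 0.4949 -0.1055  0.0925] ang 72.8 zaxis [ 0.001 -0.001 -1.   ] q6 -8.2 F [ 1.8 -3.  -0.5] M [-0.55 -0.24  0.03] w 0.0416
time_s: 11.0
position: [0.4949, -0.1054, 0.0925]
tool_rot: [[0.328, 0.945, 0.001], [0.945, -0.328, -0.001], [-0.001, 0.002, -1.0]]
ft_force: [1.6, -2.3, -2.0]
grip_width: 0.0418
gripper_force: 1.4
t 11.0 p [ 0.4949 -0.1054  0.0925] ang 70.9 zaxis [ 0.001 -0.001 -1.   ] q6 -6.3 F [ 1.6 -2.3 -2. ] M [-0.46 -0.2  -0.  ] w 0.0418
```

```bash
python3 -m creep '[0,0,0,1,0.042,0,0,0,0,0.042]';python3 -c "from h import st;st()"; python3 -m creep '[0,0,0,1,0.042,0,0,0,0,0.042]'; python3 -c "from h import st;st()"; python3 -m creep '[0,0,0,1,0.042,0,0,0,0,0.042]'; python3 -c "from h import st;st()"
```

```text
time_s: 11.2
position: [0.4948, -0.1053, 0.0925]
tool_rot: [[0.359, 0.933, 0.001], [0.933, -0.359, -0.001], [-0.001, 0.001, -1.0]]
ft_force: [2.0, -4.5, -1.1]
grip_width: 0.0422
gripper_force: 1.7
t 11.2 p [ 0.4948 -0.1053  0.0925] ang 68.9 zaxis [ 0.001 -0.001 -1.   ] q6 -4.3 F [ 2.  -4.5 -1.1] M [-0.58 -0.34  0.07] w 0.0422
time_s: 11.4
position: [0.4946, -0.1053, 0.0925]
tool_rot: [[0.39, 0.921, 0.001], [0.921, -0.39, -0.001], [-0.001, 0.001, -1.0]]
ft_force: [1.0, -5.8, -0.7]
grip_width: 0.0421
gripper_force: 12.6
t 11.4 p [ 0.4946 -0.1053  0.0925] ang 67.0 zaxis [ 0.001 -0.001 -1.   ] q6 -2.4 F [ 1.  -5.8 -0.7] M [-0.97 -0.25  0.67] w 0.0421
time_s: 11.6
position: [0.4947, -0.1053, 0.0925]
tool_rot: [[0.419, 0.908, 0.0], [0.908, -0.419, -0.002], [-0.002, 0.001, -1.0]]
ft_force: [0.6, -5.9, -0.3]
grip_width: 0.042
gripper_force: 30.0
t 11.6 p [ 0.4947 -0.1053  0.0925] ang 65.2 zaxis [ 0.    -0.002 -1.   ] q6 -0.5 F [ 0.6 -5.9 -0.3] M [-0.9  -0.25  1.9 ] w 0.042
```

The left fastener reached its stop (torque 1.9 N m). I'll back off, lift, turn back and move over the right one.

In the tool's units: -0.03 m is -0.6, -0.02 m is -0.4, -6 degrees is -3.

```bash
python3 -m creep '[0,0,0,-3,0.042,0,0,0,-3,0.042,0,0,0,-2.75,0.042,0,0,-0.2,0,0.042,0,0,-0.4,0,0.042,0,0,-0.6,0,0.042,0,0,-0.4,0,0.042]'; python3 -c "from h import st;st()"; python3 -m creep '[0,0,0,-4.25,0.042,0,0,0,-4.25,0.042,0,0,0,-4.25,0.042,0,0,0,-4.25,0.042,0,0,0,-4.25,0.042,0,0,0,-4.25,0.042,0,0,0,-4.25,0.042,0,0,0,-4.25,0.042,0,0,0,-4.25,0.042,0,0,0,-4.25,0.042]'; python3 -c "from h import st;st([.4833,-.2398,.13])"
```

```text
time_s: 12.3
position: [0.4945, -0.1045, 0.1746]
tool_rot: [[0.134, 0.991, 0.001], [0.991, -0.134, 0.0], [0.0, 0.001, -1.0]]
ft_force: [0.1, 0.1, -0.1]
grip_width: 0.0421
gripper_force: 0.0
t 12.3 p [ 0.4945 -0.1045  0.1746] ang 82.3 zaxis [ 0.001  0.    -1.   ] q6 -17.7 F [ 0.1  0.1 -0.1] M [ 0.01 -0.01  0.01] w 0.0421
time_s: 13.3
position: [0.4942, -0.1044, 0.173]
tool_rot: [[-0.977, 0.214, -0.0], [0.214, 0.977, 0.001], [0.0, 0.001, -1.0]]
ft_force: [0.2, -0.4, -0.5]
grip_width: 0.0417
gripper_force: 0.0
t 13.3 p [ 0.4942 -0.1044  0.173 ] ang 167.6 zaxis [-0.     0.001 -1.   ] q6 -103.1 F [ 0.2 -0.4 -0.5] M [ 0.01 -0.02  0.01] w 0.0417
tool delta [-0.0184 -0.1346  0.0429]
```

In the tool's units: -0.03 m is -0.6, 0.02 m is 0.4, -4 degrees is -2.

```bash
python3 -m creep '[0,0,0,-2,0.042,-0.04,-0.6,0,0,0.042,-0.04,-0.6,0,0,0.042,-0.04,-0.6,0,0,0.042,-0.04,-0.6,0.4,0,0.042,-0.02,-0.31,0.4,0,0.042,0,0,0,0,0.042]'; python3 - <<'E'
from rig import *;from h import *
st([.4833,-.2398,.0923])
d=get_image('top');cv2.imwrite('pics/t2.png',cv2.resize(d['pixels'][160:290,320:520,::-1],None,fx=4,fy=4,interpolation=cv2.INTER_CUBIC))
E
```

```text
time_s: 14.0
position: [0.4819, -0.2409, 0.1307]
tool_rot: [[-0.988, 0.154, -0.003], [0.154, 0.988, 0.003], [0.004, 0.002, -1.0]]
ft_force: [0.1, 1.2, 0.5]
grip_width: 0.0418
gripper_force: 0.0
t 14.0 p [ 0.4819 -0.2409  0.1307] ang 171.2 zaxis [-0.003  0.003 -1.   ] q6 -120.3 F [0.1 1.2 0.5] M [-0.01  0.05  0.03] w 0.0418
tool delta [-0.0014  0.0012  0.0384]
```

View pics/t2.png

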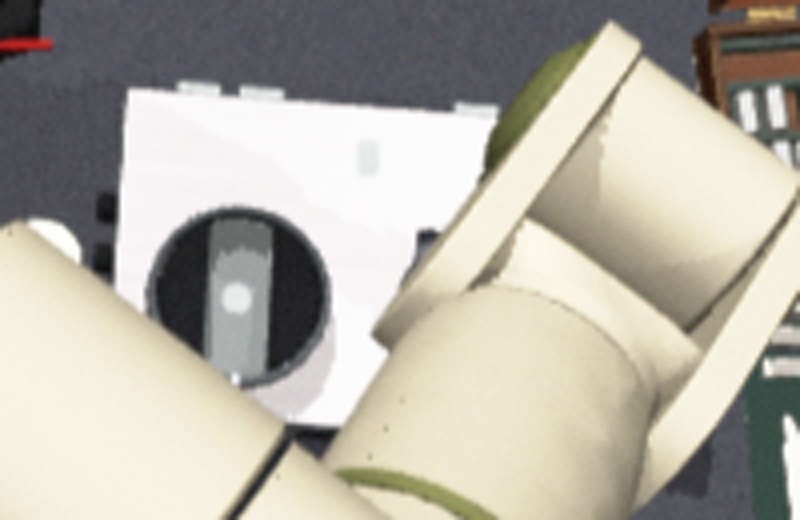

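The left slot (dot at (237,297)) now points along the box's x, so it is locked. Descending into the right one.

```bash
python3 -m creep '[-0.008,0,0.24,0,0.042,0,0,0.2,0,0.042,0,0,0.08,0,0.042,0,0,0,0,0.042,0,0,0,0,0.042]'; python3 -c "from h import st;st([.4833,-.2398,.0923])"
```

```text
time_s: 14.55
position: [0.4836, -0.24, 0.1066]
tool_rot: [[-0.989, 0.149, 0.0], [0.149, 0.989, -0.0], [-0.0, -0.0, -1.0]]
ft_force: [0.2, -0.5, 0.7]
grip_width: 0.0421
gripper_force: 0.0
t 14.55 p [ 0.4836 -0.24    0.1066] ang 171.4 zaxis [ 0. -0. -1.] q6 -120.4 F [ 0.2 -0.5  0.7] M [0.01 0.02 0.04] w 0.0421
tool delta [0.0004 0.0002 0.0143]
```

In the tool's units: 0.004 m is 0.08, 0.003 m is 0.06.

```bash
python3 -m creep '[0,0,0.08,0,0.042,0,0,0.06,0,0.042,0,0,0.06,0,0.042,0,0,0,0,0.042]'; python3 -m creep '[0,0,0.04,0,0.042,0,0,0.04,0,0.042,0,0,0,0,0.042]'; python3 -m creep '[0,0,0,3,0.042,0,0,0,3,0.042,0,0,0,3,0.042,0,0,0,3,0.042,0,0,0,3,0.042]';python3 -c "from h import st;st([.4833,-.2398,.0923])"
```

```text
time_s: 14.95
position: [0.4833, -0.2401, 0.0959]
tool_rot: [[-0.989, 0.15, -0.001], [0.15, 0.989, 0.001], [0.001, 0.0, -1.0]]
ft_force: [0.7, 0.6, 0.6]
grip_width: 0.0419
gripper_force: 0.0
time_s: 15.25
position: [0.4834, -0.2401, 0.0921]
tool_rot: [[-0.989, 0.149, -0.0], [0.149, 0.989, 0.0], [0.0, 0.0, -1.0]]
ft_force: [-0.1, 0.8, 0.8]
grip_width: 0.0418
gripper_force: 0.0
time_s: 15.75
position: [0.484, -0.2406, 0.0925]
tool_rot: [[-0.779, 0.627, 0.002], [0.627, 0.779, -0.001], [-0.002, 0.0, -1.0]]
ft_force: [2.0, -1.7, -1.1]
grip_width: 0.0423
gripper_force: 1.5
t 15.75 p [ 0.484  -0.2406  0.0925] ang 141.2 zaxis [ 0.002 -0.001 -1.   ] q6 -90.2 F [ 2.  -1.7 -1.1] M [-0.17 -0.46  0.05] w 0.0423
tool delta [0.0011 0.0001 0.0002]
```

In the tool's units: 6 degrees is 3.

```bash
python3 -m creep '[0,0,0,3,0.042,0,0,0,3,0.042,0,0,0,3,0.042,0,0,0,3,0.042,0,0,0,3,0.042,0,0,0,3,0.042,0,0,0,3,0.042,0,0,0,3,0.042,0,0,0,3,0.042,0,0,0,3,0.042]' >/dev/null;python3 -c "from h import st;st()"; python3 -m creep '[0,0,0,2,0.042,0,0,0,2,0.042,0,0,0,2,0.042]' >/dev/null; python3 -c "from h import st;st()"; python3 -m creep '[0,0,0,1,0.042,0,0,0,0,0.042]' >/dev/null; python3 -c "from h import st;st()"
```

```text
t 16.75 p [ 0.4842 -0.2411  0.0926] ang 81.2 zaxis [ 0.002 -0.002 -1.   ] q6 -30.2 F [ 3.1 -2.5 -3.3] M [-0.5  -0.46  0.02] w 0.0419
t 17.05 p [ 0.4841 -0.241   0.0926] ang 69.2 zaxis [ 0.002 -0.002 -1.   ] q6 -18.2 F [ 1.8 -2.8 -1.9] M [-0.48 -0.42  0.08] w 0.0423
t 17.25 p [ 0.484  -0.241   0.0926] ang 67.4 zaxis [ 0.001 -0.002 -1.   ] q6 -16.4 F [ 2.  -4.3 -1.1] M [-0.69 -0.42  0.49] w 0.0419
```

In the tool's units: 2 degrees is 1.

```bash
python3 -m creep '[0,0,0,1,0.042,0,0,0,0.5,0.042,0,0,0,0,0.042]' >/dev/null; python3 -c "from h import st;st()"; python3 -m creep '[0,0,0,-3,0.042,0,0,0,-3,0.042,0,0,0,-3,0.042,0,0,-0.2,0,0.042,0,0,-0.6,0,0.042,0,0,-0.8,0,0.042,0,0,-0.8,0,0.042,0,0,-0.6,0,0.042]'; python3 -c "from h import st;st([.35,-.2,.25])"
```

```text
t 17.55 p [ 0.484  -0.241   0.0926] ang 64.7 zaxis [ 0.001 -0.003 -1.   ] q6 -13.6 F [ 1.7 -4.9 -0.4] M [-0.93 -0.58  2.37] w 0.0425
time_s: 18.35
position: [0.4833, -0.2399, 0.2456]
tool_rot: [[0.136, 0.991, 0.002], [0.991, -0.136, -0.001], [-0.001, 0.002, -1.0]]
ft_force: [-0.1, -0.4, -0.4]
grip_width: 0.0416
gripper_force: 0.0
t 18.35 p [ 0.4833 -0.2399  0.2456] ang 82.2 zaxis [ 0.002 -0.001 -1.   ] q6 -31.2 F [-0.1 -0.4 -0.4] M [-0.02 -0.04 -0.01] w 0.0416
tool delta [ 0.0214 -0.1375 -0.0047]
```

```bash
python3 -m creep '[-0.56,-0.48,0,0,0.042,-0.56,-0.48,0,0,0.042,-0.56,-0.48,0,0,0.042,-0.56,-0.48,0,0,0.042,-0.56,-0.48,0,0,0.042,-0.56,-0.48,0,0,0.042,-0.56,-0.48,0,0,0.042,-0.56,-0.48,0,0,0.042,-0.56,-0.48,0,0,0.042,0,0,0,0,0.042]' | head -2;  python3 - <<'E'
from rig import *;from h import *
d=get_image('top');cv2.imwrite('pics/t3.png',cv2.resize(d['pixels'][160:290,310:510,::-1],None,fx=4,fy=4,interpolation=cv2.INTER_CUBIC))
W,m,P,c0,n=cover(d);print(c0,n,len(P))
E
```

```text
time_s: 19.35
position: [0.2333, -0.4634, 0.2427]
[ 0.53671047 -0.16466341  0.06670537] [ 0.11822634 -0.01751151  0.99283225] 2221
```

View pics/t3.png

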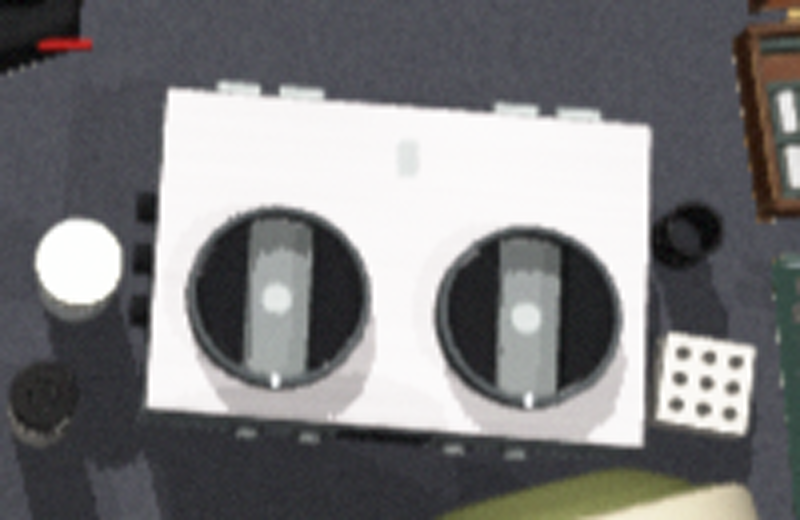

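The final view shows the cover shut, with its near edge at the same pixels as right after pressing. Both slots lie along the box's x (dots (277,298) and (525,318)), the bystanders haven't moved, and the arm is clear.

```bash
python3 -c "from rig import close_job;print(close_job())"
```

```text
the job is handed in; nothing more can be done
None
```

The cover is pressed shut, both fasteners are turned clockwise to their stops, the things around the box are where they were, and the arm finished clear; I handed the job in at about 19 s.

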